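# Reseat a gate valve and open it one true turn

### The job

Take the crank handle of the red handwheel and close the valve (clockwise from above) until you feel it come home on its seat, without forcing it. Then open it (anticlockwise) by one full turn of the stem: the wheel has lost motion on its nut, so first take up that free play until you feel the stem bite, and only then count one full turn, without going past it. Let go of the wheel and leave the other things on the bench where they are.

Things in the scene. Friction and masses are not known exactly. Their poses are not given: they have to be found in the camera images.
- valve: Blue flanged gate valve on a dark steel stand plate (110 x 130 mm) fixed to the bench; bore along its y, 166 mm over all, flanges 80 mm in diameter. Origin: centre of the plate's underside, on the upright axis of the stem; z up. It starts less than a quarter turn open. Clockwise from above closes, anticlockwise opens. The screw stays wherever it is left.
- wheel_centre (a point): Point on the axis of the red four-spoked handwheel, 190 mm above the bench, level with the middle of the crank handle, which circles round it at 62 mm radius. It does not move. The rim is a 14 mm round bar, its top 162 mm above the bench; hub and spokes lie lower.
- handle_mid (a point): Middle of the upright black crank handle on the wheel's rim: a round grip 20 mm in diameter, from 164 to 214 mm above the bench, spinning freely on its own upright pin, so a gripper can pinch it from above and follow the circle without turning. Its place on the circle at the start differs each time.
- yoke_bridge (a point): Middle of the blue bridge plate (26 x 62 x 6 mm) under the wheel, 128 mm above the bench. On it turns the brass nut (white mark) that works the screw. The wheel has free play on the nut: 0.6 to 1.4 rad in all, different each time; it starts somewhere within it. Along the circle the handle needs under 2 N in the free play, 8 to 13 N while driving the nut. Forcing the seat lifts the plate: 0.5 mm at 32 N.
- stem_tip (a point): Top end of the steel stem (11 mm in diameter) in the hub: 158 mm above the bench when just on its seat, 161 mm one turn open. The seat is a dead stop, but the drive winds up like a spring, about 2 N per mm of handle travel. 16 to 20 N along the circle is a firm, proper closing; over 30 N forces the seat.
- can_grease: Squat grey can with a black cap, 75 mm diameter, 78 mm tall, origin at the centre of its underside. Bystander.
- tape_roll: Roll of black tape lying flat, 58 mm, 19 mm high, origin at the centre of its underside. Bystander.
- pliers: Pliers with red grips lying flat, 52 x 184 x 16 mm, origin at the centre of the underside. Bystander.

How it is judged (in metres and radians):
On the way, in this order (a step that is already met when the one before it is completed fails the run):
1. the valve is closed on its seat (height (world z) of stem_tip below 0.158024 m), for 0.1 s.
2. the stem is one turn open (height (world z) of stem_tip between 0.160809 and 0.161191 m), for 0.2 s.
At the end, for the whole second after the job is handed in: After having been closed on its seat, the stem stands one full turn (3 mm) above its seat, to within a sixteenth of a turn either way (0.19 mm); the wheel is released (all of step 2); the robot touches nothing.
It fails at once if the seat is forced: the bridge plate lifts by more than 0.5 mm (about 32 N at the handle) (height (world z) of yoke_bridge above 0.1285 m).
It fails at once if the stem is opened well past one turn (by more than a ninth of a turn) (height (world z) of stem_tip above 0.161334 m).
It fails at once if a bystander is moved by more than 15 mm (distance of any of can_grease, tape_roll, pliers from where it was at the start of the episode above 0.015 m).
It also fails if it takes over 72 s, if anything falls off the work surface, if the arm or the gripper's body presses on something with over 40 N, if the wrist force passes 120 N, or if a joint passes its speed limit or range.

### The arm

A 6-joint arm with a two-finger parallel gripper is mounted at the origin on the work surface; the furniture and walls round the work are solid. World frame = base frame: x ahead of the robot, y to its left, z up, the work surface at z = 0. Lengths are in mm, angles in rad, forces in N, time in s.
With the tool pointing down it reaches from about 275 to 1000 mm from the base axis. Payload 8.4 kg.
Tool frame: the origin (TCP) lies midway between the tips of the shut fingers; the grasp point (between the pads) lies r.grip_point_offset behind it (r.grip_point_offset is the distance from the TCP to the grasp point, in mm); z points along the fingers, y is the direction in which the jaws open and shut (so a half turn about z gives the same grasp; the last joint's range is limited). The gripper opens to 85 mm and grips with 20 to 120 N. Pads are 22 mm wide; open, the fingers measure 114 mm over their backs; the gripper's body (76 mm by 85 mm) begins 54 mm behind the grasp point. The pads swing forward as they close: fully open they stand 13 mm farther back than shut.
Start: joints at [1.197, 0.353, 1.633, -0, 1.155, -0.002], TCP at [227.057, 582.3, 231.281] pointing down, gripper open.
Joint ranges: [-2.63, 2.63], [-0.92, 2.1], [0.06, 2.66], [-1.3, 4.44], [0, 2.69], [-3.02, 3.02]. Speed limits (rad/s): [2.22, 2.22, 2.79, 3.14, 3.14, 3.14].

### API

Orientations are given as [roll, pitch, yaw] about the fixed x, y, z axes, in that order (R = Rz(yaw) Ry(pitch) Rx(roll)).
In Python, from rig import r gives the robot as it stands.
- The arm moves only by the tool move_arm, never from a script. Its argument "targets" is one flat list of numbers, 5 for each row, row after row: the gripper's target within -1 to 1 (fully open at 1, half-way at 0, shut at -1), then the shift along the tool's x, y, z in cm, then the turn about the tool's z in degrees. In form: [gripper, tx, ty, tz, turn, gripper, tx, ty, tz, turn, ...]. A call has 1 to 10 rows; each row is the pose to reach, as a shift and turn from the pose commanded when the call began, along the tool's axes at that moment; what a row does not reach only later rows make up. A row lasts 1/10 s, in which the tool goes at most 50 mm and 8.59 degrees, less where a joint would pass 70% of its speed; a pose out of reach is approached as far as the arm can. A call with a gripper value outside its range is refused whole. The fingers move at their own pace and stop on an object; "squeeze" is the grip in N (left out, the last holds). Time passes only in rows, so rows that repeat a pose let the fingers close. It gives the time, the measured TCP pose, the force and the opening at its end, in the units of the state.
- r.sense(): the state, without advancing time (a new reading comes with each control period).
- r.grab_frame(name): name is "scene" or "top" or "wrist"; returns a dict with "img" (420x560x3 uint8, blue, green, red), "K" (3x3 intrinsics, pixels), "world_to_cam" (4x4, takes a point from world to camera coordinates). Camera axes: x right, y down, z forward; pixel columns grow to the right and rows downward; lengths in mm; the calibration is good to about 2 mm. A picture is of the moment at which its call begins. There is no depth.
- r.sign_off(): hands the job in, once; it reports no verdict.
Trained networks look in a picture, given as the dict that the camera call returned (one of the last four; its "shot" number tells which), for a name from the list of things; names that differ only in an ending like _2 or _b are one class to them, and where a whole thing is asked for, a point or a joint stands for the part that bears it (a point fixed in the world has none). Each returns a list of dicts, best first, with "conf" (0 to 1); they miss things now and then, are a little off and sometimes report something else, mostly with a low value. They report only what shows in the picture. A call takes as long as a camera call.
- r.outline_of(picture, thing): "region" (420x560 bool, what is visible of it).
- r.mark_of(picture, thing): "position" ([x, y, z] in mm, in world coordinates, good to about 4 mm: a listed point, or the origin of a listed thing).
The state is a dict: "clock": time; "qpos": joint angles; "qvel": joint speeds; "joint_efforts": joint torques, N m; "eef_pos": TCP position; "tcp_rot": TCP orientation; "contact_force": force on the tool from outside, world axes, zero at the start; "wrist_torque": the same for the moment, N m; "opening": opening from 0.0 (shut) to 1.0 (fully open).
Only numpy, scipy, OpenCV 4.12 (cv2) and the standard library are available. Lean on these libraries where they do the work, as an engineer would, in place of code of your own. Each camera call takes 0.05 s, during which the arm holds its last target.

## Working session

There is one attempt and no reset: what is moved stays moved. The work goes in short steps, Python scripts to look and compute and a tool call to move; the robot and the scene stay as the last step left them, time stands still between calls to the robot, and variables do not carry over. Pictures are saved under pics/ and viewed, and the job is handed in when it is done.

Besides the shell and the picture viewer there is one more tool, called after "Emit:" as a command line: name --argument value ..., lists and objects as JSON in quotes. move_arm: Moves the arm, as the interface text tells. Its arguments: {"type":"object","properties":{"targets":{"type":"array","items":{"type":"number"}},"squeeze":{"type":"number"}},"required":["targets"]}

```bash
ls; mkdir -p pics
cat > h.py <<'E'
from rig import r
import numpy as np, cv2
def shot(name,fn):
    f=r.grab_frame(name); cv2.imwrite('pics/'+fn,f['img']); return f
def proj(f,p):
    W=np.array(f['world_to_cam']);K=np.array(f['K']);c=W@np.append(p,1);u=K@c[:3];return u[:2]/u[2]
def ray_z(f,uv,z):
    W=np.array(f['world_to_cam']);K=np.array(f['K']);R=W[:3,:3];t=W[:3,3]
    d=R.T@np.linalg.inv(K)@np.array([uv[0],uv[1],1]);o=-R.T@t
    return o+d*(z-o[2])/d[2]
E
python3 - <<'E'
from h import *
print(r.sense(), r.grip_point_offset)
for n in ['scene','top','wrist']:
    f=shot(n,n+'0.png')
    for t in ['wheel_centre','handle_mid','stem_tip','valve','can_grease','tape_roll','pliers']:
        m=r.mark_of(f,t)
        print(n,t,[(np.round(x['position'],1),round(x['conf'],2), np.round(proj(f,x['position']))) for x in m[:2]])
E
```

```text
pics
{'clock': 0.0, 'qpos': array([ 1.19659817e+00,  3.53616667e-01,  1.63414447e+00, -1.05124124e-05,
        1.15518885e+00, -2.40967509e-03]), 'qvel': array([ 0.00048444,  0.00033985,  0.00085274,  0.0008795 , -0.00112226,
        0.0002576 ]), 'joint_efforts': array([-3.14116907e-03, -6.05254555e+01, -3.42043626e+01, -3.88328253e-04,
        9.87692998e-03,  6.63582938e-06]), 'eef_pos': array([226.88595498, 581.85248264, 230.57691464]), 'tcp_rot': array([-3.14023530e+00,  6.34097872e-06,  2.76980842e+00]), 'contact_force': array([0.72484792, 0.55654309, 0.06109176]), 'wrist_torque': array([-0.04640838, -0.00037902,  0.03014274]), 'opening': 1.0005086603145183} 18.700000000000003
scene wheel_centre [(array([ 566.4, -142.8,  190.4]), 0.61, array([333., 231.]))]
scene handle_mid [(array([559.8, -78.7, 194.6]), 0.43, array([309., 213.])), (array([ 562.4, -143.7,  191.6]), 0.17, array([332., 232.]))]
scene stem_tip []
scene valve [(array([ 5.702e+02, -1.438e+02,  1.000e-01]), 0.66, array([325., 282.]))]
scene can_grease [(array([ 696.7, -113.9,    1.1]), 0.88, array([352., 247.]))]
sc
[... 161 characters left out ...]
 163.3,  -2.9]), 0.9, array([190., 244.]))]
top wheel_centre [(array([ 567.6, -140.1,  188.6]), 0.77, array([362., 191.]))]
top handle_mid [(array([563.4, -81.5, 193.5]), 0.58, array([333., 193.]))]
top stem_tip [(array([ 570.8, -143.7,  157.1]), 0.52, array([361., 193.]))]
top valve [(array([ 564.6, -142.7,   -2.1]), 0.81, array([349., 212.]))]
top can_grease [(array([ 696.1, -116.8,    1.6]), 0.69, array([336., 162.]))]
top tape_roll [(array([689.8,  33.8,  -0.8]), 0.83, array([277., 166.]))]
top pliers [(array([383.2, 161.8,   3.5]), 0.94, array([224., 289.]))]
wrist wheel_centre []
wrist handle_mid []
wrist stem_tip []
wrist valve []
wrist can_grease []
wrist tape_roll []
wrist pliers []
```

View pics/scene0.png

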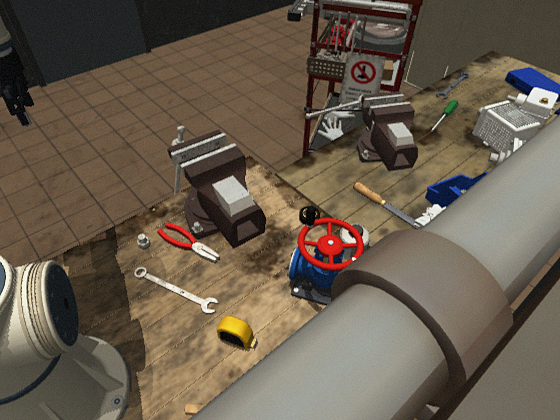

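View pics/top0.png

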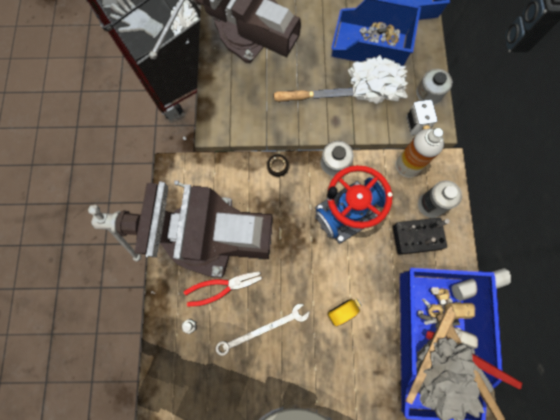

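Run:
```python
from h import *
f=r.grab_frame('top')
W=np.array(f['world_to_cam']);print('cam',-W[:3,:3].T@W[:3,3])
for n,uv,z in [('orange bot top',(436,138),200),('orange base',(412,165),0),('grey can r',(447,195),80),('rag',(380,80),30),('visetop',(210,215),150),('visetop',(265,235),150)]:
    print(n,np.round(ray_z(f,uv,z)))
# tool-frame shift to target
s=r.sense();p=s['eef_pos'];y=s['tcp_rot'][2]
X=np.array([np.cos(y),np.sin(y),0]);Y=np.array([np.sin(y),-np.cos(y),0])
for T in [(555,-100,340)]:
    d=np.array(T)-p;print(d@X/10,d@Y/10,-d[2]/10)
f=r.grab_frame('scene');W=np.array(f['world_to_cam']);print('scam',-W[:3,:3].T@W[:3,3])
```

```text
cam [357.31182296  17.69197414 955.09202728]
orange bot top [ 675. -296.  200.]
orange base [ 686. -311.    0.]
grey can r [ 584. -357.   80.]
rag [ 911. -238.   30.]
visetop [530. 173. 150.]
visetop [486.  58. 150.]
-55.34044273613191 -51.65673959193282 -10.870345990499649
scam [ 133.96055413 -456.04415217  804.50288774]
```

Emit:
move_arm --targets '[1,0,0,-5,0,1,-3,-3,-10,0,1,-6,-6,-11,8,1,-10,-9,-11,16,1,-13,-12,-11,24,1,-16,-15,-11,32,1,-20,-18,-11,40,1,-23,-21,-11,48,1,-26,-24,-11,56,1,-30,-27,-11,64]'

```text
clock: 2.3
eef_pos: [408.4, 220.3, 341.6]
tcp_rot: [3.141, -0.001, 1.648]
contact_force: [0.4, 1.3, -0.4]
opening: 0.999
```

```bash
cat >> h.py <<'E'
def shift(T):
    s=r.sense();p=s['eef_pos'];y=s['tcp_rot'][2]
    X=np.array([np.cos(y),np.sin(y),0]);Y=np.array([np.sin(y),-np.cos(y),0])
    d=np.array(T)-p;return np.round([d@X/10,d@Y/10,-d[2]/10],2), np.round(p,1),round(y,4)
E
python3 - <<'E'
from h import *
print(shift((555,-100,340)))
E
```

```text
(array([-33.07,  12.15,   0.16]), array([408.4, 220.3, 341.6]), np.float64(1.6478))
```

Emit:
move_arm --targets '[1,-4.5,1.5,0,2,1,-9,3,0,4.7,1,-13.5,5,0,4.7,1,-18,6.5,0,4.7,1,-22.5,8,0,4.7,1,-27,10,0,4.7,1,-31,11.5,0,4.7,1,-33,12.2,0,4.7,1,-33,12.2,0,4.7,1,-33,12.2,0,4.7]'

```text
clock: 3.3
eef_pos: [556.8, -97.1, 341.0]
tcp_rot: [-3.141, -0.0, 1.57]
contact_force: [-0.9, 1.0, 0.3]
opening: 1.0
```

Run:
```python
from h import *
print(shift((562,-80,176)))
f=shot('wrist','w1.png')
g=shot('top','t1.png')
for n,f in (('w',f),('t',g)):
  W=np.array(f['world_to_cam']);print('cam',-W[:3,:3].T@W[:3,3])
  for t in ['wheel_centre','handle_mid','stem_tip']:
    m=r.mark_of(f,t)
    print(n,t,[(np.round(x['position'],1),round(x['conf'],2), np.round(proj(f,x['position']))) for x in m[:2]])
```

```text
(array([ 1.71,  0.52, 16.5 ]), array([556.8, -97.1, 341. ]), np.float64(1.5697))
cam [557.04467992 -24.75628789 482.66440739]
w wheel_centre [(array([ 566.1, -140.7,  193.4]), 0.66, array([289., 236.]))]
w handle_mid [(array([563. , -79.7, 191.2]), 0.85, array([287., 178.]))]
w stem_tip [(array([ 565.8, -139.7,  155.3]), 0.44, array([288., 223.]))]
cam [357.31182296  17.69197414 955.09202728]
t wheel_centre []
t handle_mid []
t stem_tip []
```

View pics/w1.png

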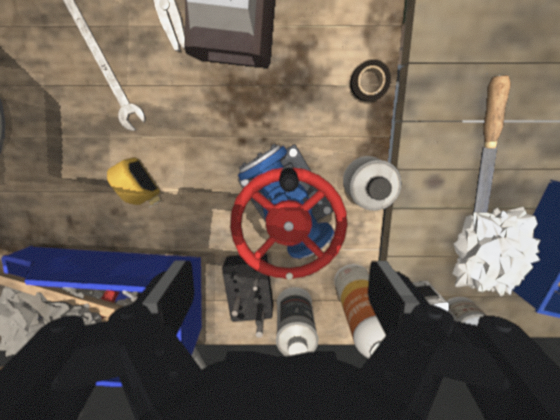

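Run:
```python
from h import *
f=r.grab_frame('wrist');im=f['img'].astype(int)
m=((im[...,2]>130)&(im[...,1]<70)&(im[...,0]<70)).astype(np.uint8)
m[:150]=0;m[285:]=0;m[:,:215]=0;m[:,360:]=0
c=max(cv2.findContours(m,cv2.RETR_EXTERNAL,cv2.CHAIN_APPROX_NONE)[0],key=cv2.contourArea)
h=cv2.convexHull(c);e=cv2.fitEllipse(h);print(e)
for z in (155,):
    print(ray_z(f,e[0],z), np.linalg.norm(ray_z(f,(e[0][0]+e[1][1]/2,e[0][1]),z)-ray_z(f,e[0],z)))
k=((im.max(2)<60)).astype(np.uint8);k[:165]=0;k[195:]=0;k[:,:272]=0;k[:,306:]=0
ys,xs=np.nonzero(k);print(xs.min(),xs.max(),ys.min(),ys.max(),xs.mean(),ys.mean())
print('handle top', ray_z(f,(xs.mean(),ys.mean()),200))
cv2.imwrite('pics/crop.png',cv2.resize(f['img'][150:290,215:365],None,fx=5,fy=4,interpolation=cv2.INTER_CUBIC))
```

```text
((290.67071533203125, 199.90213012695312), (60.172119140625, 108.06301879882812), 96.12376403808594)
[ 568.81493597 -111.12739634  155.        ] 61.59998254530862
279 298 168 191 288.15294117647056 179.56176470588235
handle top [564.53307806 -78.91617808 200.        ]
```

View pics/crop.png

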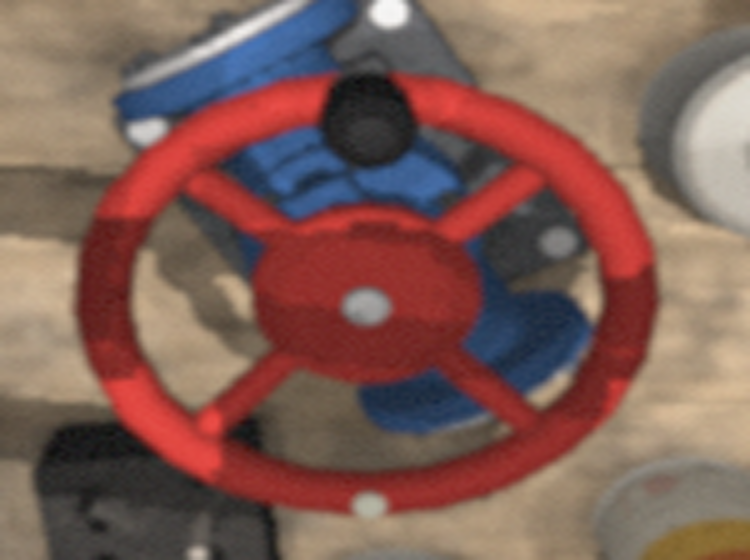

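Run:
```python
from h import *
f=r.grab_frame('wrist');im=f['img'].astype(int)
m=((im[...,2]>90)&(im[...,2]>2*im[...,1])).astype(np.uint8)
m[:150]=0;m[285:]=0;m[:,:215]=0;m[:,360:]=0
c=max(cv2.findContours(m,cv2.RETR_EXTERNAL,cv2.CHAIN_APPROX_NONE)[0],key=cv2.contourArea)
h=cv2.convexHull(c);e=cv2.fitEllipse(h);print(e)
print(ray_z(f,e[0],155), ray_z(f,(e[0][0]+e[1][1]/2,e[0][1]),155))
print('stem',ray_z(f,(288.4,226.8),158.5),'handle top',ray_z(f,(289,184),214),'hmid',ray_z(f,(288.7,179.5),190))
for p in [(566.5,-141,155),(566.5,-141,158.5),(564,-79,164),(564,-79,214)]: print(p,proj(f,p))
print(shift((564,-79.5,176)))
```

```text
((287.5220031738281, 222.8694610595703), (110.56504821777344, 115.83280181884766), 82.32291412353516)
[ 565.46382455 -138.97141938  155.        ] [ 633.03731949 -138.89966662  155.        ]
stem [ 566.42962493 -142.56687957  158.5       ] handle top [564.9999983  -80.47731161 214.        ] hmid [565.37061416 -80.92572743 190.        ]
(566.5, -141, 155) [288.39478673 224.51049945]
(566.5, -141, 158.5) [288.47278503 225.52603151]
(564, -79, 164) [286.80200813 173.13886798]
(564, -79, 214) [287.92674595 182.4190344 ]
(array([ 1.73,  0.69, 16.54]), array([557.1, -96.8, 341.4]), np.float64(1.5713))
```

Emit:
move_arm --targets '[1,1.65,0.8,2,0,1,1.65,0.8,6,0,1,1.65,0.8,10,0,1,1.65,0.8,13,0,1,1.65,0.8,15,0,1,1.65,0.8,16.5,0,1,1.65,0.8,16.5,0]'

```text
clock: 4.5
eef_pos: [563.7, -80.3, 174.2]
tcp_rot: [-3.138, -0.001, 1.571]
contact_force: [-0.9, -0.1, 0.6]
opening: 0.998
```

Run:
```python
from h import *
f=shot('wrist','w2.png');s=r.sense();print(s['eef_pos'],s['contact_force'])
```

```text
[564.52014955 -80.51070669 175.59034407] [ 0.13767245 -0.04225535  0.11277139]
```

View pics/w2.png

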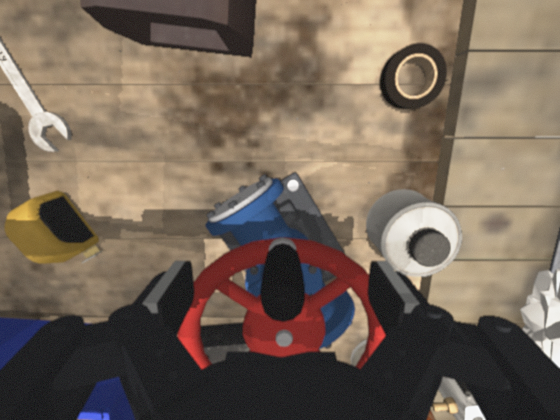

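Emit:
move_arm --targets '[-1,0,0,0,0,-1,0,0,0,0,-1,0,0,0,0,-1,0,0,0,0,-1,0,0,0,0,-1,0,0,0,0,-1,0,0,0,0,-1,0,0,0,0]' --squeeze 50

```text
clock: 5.35
eef_pos: [565.4, -80.5, 176.6]
tcp_rot: [3.141, -0.0, 1.571]
contact_force: [0.4, 2.0, 4.5]
opening: 0.22
```

Run:
```python
from h import *
s=r.sense();print(s['eef_pos'],s['contact_force'],s['opening'])
```

```text
[565.35086499 -80.53329462 176.60784052] [0.39459931 1.97347805 4.50793208] 0.21968758198089847
```

```bash
cat > arc.py <<'E'
# usage: arc.py dtheta_deg nrows nrest [commit-of-last: cx cy]; state in st.json
import sys,json,os
from h import *
C=np.array([566.3,-142.0]);R=62.0
def load(): return json.load(open('st.json')) if os.path.exists('st.json') else {'cmd':[565.3,-80.5],'log':[]}
st=load()
if 'C' in st: C=np.array(st['C'])
s=r.sense();p=s['eef_pos'];F=s['contact_force']
th=np.arctan2(p[1]-C[1],p[0]-C[0]);ur=np.array([np.cos(th),np.sin(th)]);ut=np.array([-np.sin(th),np.cos(th)])
print('t %.2f pos %s th %.1f deg rad %.2f | F on tool: tang(ccw+) %.1f rad %.1f z %.1f op %.3f'%(s['clock'],np.round(p,1),np.degrees(th),np.linalg.norm(p[:2]-C),F[:2]@ut,F[:2]@ur,F[2],s['opening']))
st['log'].append([float(s['clock'])]+[float(v) for v in p]+[float(v) for v in F]);
cmd=np.array(st['cmd']);thc=np.arctan2(cmd[1]-C[1],cmd[0]-C[0]);
print('cmd',np.round(cmd,1),'th',round(np.degrees(thc),1))
d,n,k=float(sys.argv[1]),int(sys.argv[2]),int(sys.argv[3])
rows=[]
for i in range(1,n+1):
    a=thc+np.radians(d)*i/n; q=C+R*np.array([np.cos(a),np.sin(a)])
    sh=np.round((q-cmd)/10,2); rows.append([-1,float(sh[1]),float(sh[0]),0,0])
rows+= [rows[-1]]*k
print([v for w in rows for v in w])
st['cmd']=[cmd[0]+rows[-1][2]*10,cmd[1]+rows[-1][1]*10]
st['th']=np.degrees(th);json.dump(st,open('st.json.new','w'))
E
cat > go.sh <<'E'
# accept previous proposal and plan the next
[ -f st.json.new ] && mv st.json.new st.json
python3 arc.py $*
E
python3 arc.py -8 2 2
```

```text
t 5.35 pos [565.4 -80.5 176.6] th 90.9 deg rad 61.47 | F on tool: tang(ccw+) -0.4 rad 2.0 z 4.5 op 0.220
cmd [565.3 -80.5] th 90.9
[-1, 0.04, 0.43, 0, 0, -1, 0.0, 0.86, 0, 0, -1, 0.0, 0.86, 0, 0, -1, 0.0, 0.86, 0, 0]
```

Emit:
move_arm --targets '[-1,0.04,0.43,0,0,-1,0.0,0.86,0,0,-1,0.0,0.86,0,0,-1,0.0,0.86,0,0]'

```text
clock: 5.75
eef_pos: [574.0, -80.8, 176.3]
tcp_rot: [3.141, 0.0, 1.571]
contact_force: [-0.9, 0.1, 6.1]
opening: 0.223
```

```bash
bash go.sh -8 2 2
```

```text
t 5.75 pos [574.  -80.8 176.3] th 82.8 deg rad 61.70 | F on tool: tang(ccw+) 0.9 rad -0.0 z 6.1 op 0.223
cmd [573.9 -80.5] th 83.0
[-1, -0.06, 0.43, 0, 0, -1, -0.16, 0.85, 0, 0, -1, -0.16, 0.85, 0, 0, -1, -0.16, 0.85, 0, 0]
```

Emit:
move_arm --targets '[-1,-0.06,0.43,0,0,-1,-0.16,0.85,0,0,-1,-0.16,0.85,0,0,-1,-0.16,0.85,0,0]'

```text
clock: 6.15
eef_pos: [580.2, -81.7, 175.9]
tcp_rot: [-3.137, -0.001, 1.571]
contact_force: [-7.6, 3.0, 9.8]
opening: 0.214
```

```bash
bash go.sh -8 2 2
```

```text
t 6.15 pos [580.2 -81.7 175.9] th 77.0 deg rad 61.89 | F on tool: tang(ccw+) 8.1 rad 1.2 z 9.8 op 0.214
cmd [582.4 -82.1] th 75.0
[-1, -0.13, 0.41, 0, 0, -1, -0.28, 0.82, 0, 0, -1, -0.28, 0.82, 0, 0, -1, -0.28, 0.82, 0, 0]
```

```bash
python3 arc.py -5 2 2
```

```text
t 6.15 pos [580.2 -81.7 175.9] th 77.0 deg rad 61.89 | F on tool: tang(ccw+) 8.1 rad 1.2 z 9.8 op 0.214
cmd [582.4 -82.1] th 75.0
[-1, -0.08, 0.26, 0, 0, -1, -0.17, 0.52, 0, 0, -1, -0.17, 0.52, 0, 0, -1, -0.17, 0.52, 0, 0]
```

Emit:
move_arm --targets '[-1,-0.08,0.26,0,0,-1,-0.17,0.52,0,0,-1,-0.17,0.52,0,0,-1,-0.17,0.52,0,0]'

```text
clock: 6.55
eef_pos: [585.3, -83.2, 175.9]
tcp_rot: [-3.137, -0.001, 1.571]
contact_force: [-7.8, 3.5, 10.2]
opening: 0.22
```

```bash
bash go.sh -5 2 2
```

```text
t 6.55 pos [585.3 -83.2 175.9] th 72.0 deg rad 61.79 | F on tool: tang(ccw+) 8.5 rad 0.9 z 10.2 op 0.220
cmd [587.6 -83.8] th 69.9
[-1, -0.1, 0.25, 0, 0, -1, -0.21, 0.5, 0, 0, -1, -0.21, 0.5, 0, 0, -1, -0.21, 0.5, 0, 0]
```

```bash
python3 arc.py -8 2 2
```

```text
t 6.55 pos [585.3 -83.2 175.9] th 72.0 deg rad 61.79 | F on tool: tang(ccw+) 8.5 rad 0.9 z 10.2 op 0.220
cmd [587.6 -83.8] th 69.9
[-1, -0.16, 0.4, 0, 0, -1, -0.35, 0.79, 0, 0, -1, -0.35, 0.79, 0, 0, -1, -0.35, 0.79, 0, 0]
```

Emit:
move_arm --targets '[-1,-0.16,0.4,0,0,-1,-0.35,0.79,0,0,-1,-0.35,0.79,0,0,-1,-0.35,0.79,0,0]'

```text
clock: 6.95
eef_pos: [593.4, -86.5, 176.0]
tcp_rot: [-3.137, -0.002, 1.571]
contact_force: [-7.5, 4.9, 10.3]
opening: 0.223
```

```bash
bash go.sh -8 2 2
```

```text
t 6.95 pos [593.4 -86.5 176. ] th 64.0 deg rad 61.72 | F on tool: tang(ccw+) 8.9 rad 1.1 z 10.3 op 0.223
cmd [595.5 -87.3] th 61.9
[-1, -0.22, 0.37, 0, 0, -1, -0.46, 0.73, 0, 0, -1, -0.46, 0.73, 0, 0, -1, -0.46, 0.73, 0, 0]
```

Emit:
move_arm --targets '[-1,-0.22,0.37,0,0,-1,-0.46,0.73,0,0,-1,-0.46,0.73,0,0,-1,-0.46,0.73,0,0]'

```text
clock: 7.35
eef_pos: [600.9, -90.9, 176.0]
tcp_rot: [-3.137, -0.002, 1.571]
contact_force: [-6.9, 4.8, 10.3]
opening: 0.219
```

```bash
bash go.sh -8 2 2
```

```text
t 7.35 pos [600.9 -90.9 176. ] th 55.9 deg rad 61.69 | F on tool: tang(ccw+) 8.4 rad 0.2 z 10.3 op 0.219
cmd [602.8 -91.9] th 53.9
[-1, -0.27, 0.34, 0, 0, -1, -0.56, 0.66, 0, 0, -1, -0.56, 0.66, 0, 0, -1, -0.56, 0.66, 0, 0]
```

Emit:
move_arm --targets '[-1,-0.27,0.34,0,0,-1,-0.56,0.66,0,0,-1,-0.56,0.66,0,0,-1,-0.56,0.66,0,0]'

```text
clock: 7.75
eef_pos: [607.7, -96.3, 176.1]
tcp_rot: [-3.138, -0.002, 1.571]
contact_force: [-6.1, 5.7, 8.7]
opening: 0.217
```

```bash
bash go.sh -8 2 2
```

```text
t 7.75 pos [607.7 -96.3 176.1] th 47.8 deg rad 61.67 | F on tool: tang(ccw+) 8.4 rad 0.1 z 8.7 op 0.217
cmd [609.4 -97.5] th 45.9
[-1, -0.31, 0.3, 0, 0, -1, -0.64, 0.58, 0, 0, -1, -0.64, 0.58, 0, 0, -1, -0.64, 0.58, 0, 0]
```

Emit:
move_arm --targets '[-1,-0.31,0.3,0,0,-1,-0.64,0.58,0,0,-1,-0.64,0.58,0,0,-1,-0.64,0.58,0,0]'

```text
clock: 8.15
eef_pos: [613.7, -102.6, 176.1]
tcp_rot: [-3.138, -0.003, 1.57]
contact_force: [-5.3, 8.0, 8.9]
opening: 0.221
```

```bash
bash go.sh -8 2 2
```

```text
t 8.15 pos [ 613.7 -102.6  176.1] th 39.8 deg rad 61.64 | F on tool: tang(ccw+) 9.5 rad 1.0 z 8.9 op 0.221
cmd [ 615.2 -103.9] th 37.9
[-1, -0.35, 0.25, 0, 0, -1, -0.72, 0.48, 0, 0, -1, -0.72, 0.48, 0, 0, -1, -0.72, 0.48, 0, 0]
```

```bash
python3 arc.py -5 2 2
```

```text
t 8.15 pos [ 613.7 -102.6  176.1] th 39.8 deg rad 61.64 | F on tool: tang(ccw+) 9.5 rad 1.0 z 8.9 op 0.221
cmd [ 615.2 -103.9] th 37.9
[-1, -0.22, 0.16, 0, 0, -1, -0.44, 0.31, 0, 0, -1, -0.44, 0.31, 0, 0, -1, -0.44, 0.31, 0, 0]
```

Emit:
move_arm --targets '[-1,-0.22,0.16,0,0,-1,-0.44,0.31,0,0,-1,-0.44,0.31,0,0,-1,-0.44,0.31,0,0]'

```text
clock: 8.55
eef_pos: [617.0, -106.9, 176.2]
tcp_rot: [-3.139, -0.003, 1.57]
contact_force: [-4.1, 8.3, 9.6]
opening: 0.221
```

```bash
bash go.sh -5 2 2
```

```text
t 8.55 pos [ 617.  -106.9  176.2] th 34.7 deg rad 61.62 | F on tool: tang(ccw+) 9.1 rad 1.4 z 9.6 op 0.221
cmd [ 618.3 -108.3] th 32.9
[-1, -0.23, 0.15, 0, 0, -1, -0.46, 0.28, 0, 0, -1, -0.46, 0.28, 0, 0, -1, -0.46, 0.28, 0, 0]
```

Still driving (9.1 N). Continue with 8° steps.

```bash
python3 arc.py -8 2 2
```

```text
t 8.55 pos [ 617.  -106.9  176.2] th 34.7 deg rad 61.62 | F on tool: tang(ccw+) 9.1 rad 1.4 z 9.6 op 0.221
cmd [ 618.3 -108.3] th 32.9
[-1, -0.37, 0.23, 0, 0, -1, -0.76, 0.42, 0, 0, -1, -0.76, 0.42, 0, 0, -1, -0.76, 0.42, 0, 0]
```

Emit:
move_arm --targets '[-1,-0.37,0.23,0,0,-1,-0.76,0.42,0,0,-1,-0.76,0.42,0,0,-1,-0.76,0.42,0,0]'

```text
clock: 8.95
eef_pos: [621.4, -114.3, 176.2]
tcp_rot: [-3.139, -0.003, 1.57]
contact_force: [-2.8, 8.1, 8.3]
opening: 0.218
```

```bash
bash go.sh -8 2 2
```

```text
t 8.95 pos [ 621.4 -114.3  176.2] th 26.6 deg rad 61.67 | F on tool: tang(ccw+) 8.5 rad 1.1 z 8.3 op 0.218
cmd [ 622.5 -115.9] th 24.9
[-1, -0.4, 0.17, 0, 0, -1, -0.81, 0.31, 0, 0, -1, -0.81, 0.31, 0, 0, -1, -0.81, 0.31, 0, 0]
```

Emit:
move_arm --targets '[-1,-0.4,0.17,0,0,-1,-0.81,0.31,0,0,-1,-0.81,0.31,0,0,-1,-0.81,0.31,0,0]'

```text
clock: 9.35
eef_pos: [624.2, -120.8, 176.2]
tcp_rot: [-3.138, -0.006, 1.57]
contact_force: [-3.7, 14.9, 10.7]
opening: 0.224
```

```bash
bash go.sh -8 2 2
```

```text
t 9.35 pos [ 624.2 -120.8  176.2] th 20.1 deg rad 61.62 | F on tool: tang(ccw+) 15.2 rad 1.6 z 10.7 op 0.224
cmd [ 625.6 -124. ] th 16.9
[-1, -0.42, 0.11, 0, 0, -1, -0.84, 0.2, 0, 0, -1, -0.84, 0.2, 0, 0, -1, -0.84, 0.2, 0, 0]
```

```bash
python3 arc.py -2 1 2
```

```text
t 9.35 pos [ 624.2 -120.8  176.2] th 20.1 deg rad 61.62 | F on tool: tang(ccw+) 15.2 rad 1.6 z 10.7 op 0.224
cmd [ 625.6 -124. ] th 16.9
[-1, -0.21, 0.06, 0, 0, -1, -0.21, 0.06, 0, 0, -1, -0.21, 0.06, 0, 0]
```

Emit:
move_arm --targets '[-1,-0.21,0.06,0,0,-1,-0.21,0.06,0,0,-1,-0.21,0.06,0,0]'

```text
clock: 9.65
eef_pos: [624.7, -122.4, 176.2]
tcp_rot: [-3.138, -0.006, 1.57]
contact_force: [-4.3, 17.3, 9.8]
opening: 0.219
```

```bash
bash go.sh 0 1 2
```

```text
t 9.65 pos [ 624.7 -122.4  176.2] th 18.5 deg rad 61.58 | F on tool: tang(ccw+) 17.8 rad 1.4 z 9.8 op 0.219
cmd [ 626.2 -126.1] th 14.9
[-1, 0.0, 0.0, 0, 0, -1, 0.0, 0.0, 0, 0, -1, 0.0, 0.0, 0, 0]
```

```bash
python3 - <<'E'
import json,numpy as np
from scipy.optimize import least_squares
L=np.array(json.load(open('st.json'))['log'])[:,1:3];print(len(L))
f=least_squares(lambda q:np.hypot(L[:,0]-q[0],L[:,1]-q[1])-62,[566.3,-142]);print(f.x,np.abs(f.fun).max())
E
python3 arc.py 35 5 1
```

```text
11
[ 566.06557109 -142.25204576] 0.27711083551562865
t 9.65 pos [ 624.7 -122.4  176.2] th 18.5 deg rad 61.58 | F on tool: tang(ccw+) 17.8 rad 1.4 z 9.8 op 0.219
cmd [ 626.2 -126.1] th 14.9
[-1, 0.72, -0.24, 0, 0, -1, 1.4, -0.56, 0, 0, -1, 2.04, -0.97, 0, 0, -1, 2.63, -1.45, 0, 0, -1, 3.15, -1.99, 0, 0, -1, 3.15, -1.99, 0, 0]
```

Emit:
move_arm --targets '[-1,0.72,-0.24,0,0,-1,1.4,-0.56,0,0,-1,2.04,-0.97,0,0,-1,2.63,-1.45,0,0,-1,3.15,-1.99,0,0,-1,3.15,-1.99,0,0]'

```text
clock: 10.25
eef_pos: [605.4, -94.5, 176.4]
tcp_rot: [-3.141, 0.0, 1.571]
contact_force: [-1.7, -1.5, 5.8]
opening: 0.216
```

```bash
bash go.sh 8 2 2
```

```text
t 10.25 pos [605.4 -94.5 176.4] th 50.5 deg rad 61.52 | F on tool: tang(ccw+) 0.4 rad -2.3 z 5.8 op 0.216
cmd [606.3 -94.6] th 49.8
[-1, 0.27, -0.34, 0, 0, -1, 0.51, -0.7, 0, 0, -1, 0.51, -0.7, 0, 0, -1, 0.51, -0.7, 0, 0]
```

Emit:
move_arm --targets '[-1,0.27,-0.34,0,0,-1,0.51,-0.7,0,0,-1,0.51,-0.7,0,0,-1,0.51,-0.7,0,0]'

```text
clock: 10.65
eef_pos: [598.8, -89.8, 176.4]
tcp_rot: [-3.141, 0.0, 1.571]
contact_force: [-1.2, -1.9, 6.4]
opening: 0.226
```

```bash
bash go.sh 8 2 2
```

```text
t 10.65 pos [598.8 -89.8 176.4] th 58.1 deg rad 61.51 | F on tool: tang(ccw+) -0.0 rad -2.2 z 6.4 op 0.226
cmd [599.3 -89.5] th 57.8
[-1, 0.22, -0.37, 0, 0, -1, 0.41, -0.76, 0, 0, -1, 0.41, -0.76, 0, 0, -1, 0.41, -0.76, 0, 0]
```

Emit:
move_arm --targets '[-1,0.22,-0.37,0,0,-1,0.41,-0.76,0,0,-1,0.41,-0.76,0,0,-1,0.41,-0.76,0,0]'

```text
clock: 11.05
eef_pos: [591.0, -85.6, 176.3]
tcp_rot: [-3.141, 0.0, 1.571]
contact_force: [-0.1, -2.6, 4.7]
opening: 0.226
```

```bash
bash go.sh 8 2 2
```

```text
t 11.05 pos [591.  -85.6 176.3] th 66.3 deg rad 61.58 | F on tool: tang(ccw+) -1.0 rad -2.4 z 4.7 op 0.226
cmd [591.7 -85.4] th 65.8
[-1, 0.16, -0.4, 0, 0, -1, 0.29, -0.81, 0, 0, -1, 0.29, -0.81, 0, 0, -1, 0.29, -0.81, 0, 0]
```

Emit:
move_arm --targets '[-1,0.16,-0.4,0,0,-1,0.29,-0.81,0,0,-1,0.29,-0.81,0,0,-1,0.29,-0.81,0,0]'

```text
clock: 11.45
eef_pos: [582.8, -82.6, 176.3]
tcp_rot: [-3.141, 0.0, 1.571]
contact_force: [-1.0, -4.2, 5.2]
opening: 0.217
```

```bash
bash go.sh 8 2 2
```

```text
t 11.45 pos [582.8 -82.6 176.3] th 74.4 deg rad 61.62 | F on tool: tang(ccw+) -0.1 rad -4.3 z 5.2 op 0.217
cmd [583.6 -82.5] th 73.8
[-1, 0.11, -0.42, 0, 0, -1, 0.19, -0.84, 0, 0, -1, 0.19, -0.84, 0, 0, -1, 0.19, -0.84, 0, 0]
```

Emit:
move_arm --targets '[-1,0.11,-0.42,0,0,-1,0.19,-0.84,0,0,-1,0.19,-0.84,0,0,-1,0.19,-0.84,0,0]'

```text
clock: 11.85
eef_pos: [574.5, -80.8, 176.3]
tcp_rot: [-3.141, 0.0, 1.571]
contact_force: [-1.3, -4.8, 5.0]
opening: 0.218
```

```bash
bash go.sh 5 2 2
```

```text
t 11.85 pos [574.5 -80.8 176.3] th 82.4 deg rad 61.76 | F on tool: tang(ccw+) 0.6 rad -4.9 z 5.0 op 0.218
cmd [575.2 -80.6] th 81.8
[-1, 0.03, -0.27, 0, 0, -1, 0.05, -0.54, 0, 0, -1, 0.05, -0.54, 0, 0, -1, 0.05, -0.54, 0, 0]
```

```bash
sed -i 's/R=62.0/R=61.6/' arc.py; python3 arc.py 6 2 2
```

```text
t 11.85 pos [574.5 -80.8 176.3] th 82.4 deg rad 61.76 | F on tool: tang(ccw+) 0.6 rad -4.9 z 5.0 op 0.218
cmd [575.2 -80.6] th 81.8
[-1, -0.01, -0.33, 0, 0, -1, 0.02, -0.65, 0, 0, -1, 0.02, -0.65, 0, 0, -1, 0.02, -0.65, 0, 0]
```

Emit:
move_arm --targets '[-1,-0.01,-0.33,0,0,-1,0.02,-0.65,0,0,-1,0.02,-0.65,0,0,-1,0.02,-0.65,0,0]'

```text
clock: 12.25
eef_pos: [568.5, -80.4, 176.4]
tcp_rot: [3.141, -0.0, 1.571]
contact_force: [0.6, -2.8, 4.8]
opening: 0.22
```

```bash
bash go.sh 6 2 2
```

```text
t 12.25 pos [568.5 -80.4 176.4] th 88.0 deg rad 61.66 | F on tool: tang(ccw+) -0.7 rad -2.8 z 4.8 op 0.220
cmd [568.7 -80.4] th 87.8
[-1, -0.0, -0.32, 0, 0, -1, -0.01, -0.64, 0, 0, -1, -0.01, -0.64, 0, 0, -1, -0.01, -0.64, 0, 0]
```

Emit:
move_arm --targets '[-1,0,-0.32,0,0,-1,-0.01,-0.64,0,0,-1,-0.01,-0.64,0,0,-1,-0.01,-0.64,0,0]'

```text
clock: 12.65
eef_pos: [562.5, -80.5, 176.5]
tcp_rot: [3.14, -0.0, 1.571]
contact_force: [2.9, -1.2, 4.1]
opening: 0.221
```

```bash
bash go.sh 6 2 2
```

```text
t 12.65 pos [562.5 -80.5 176.5] th 93.5 deg rad 61.57 | F on tool: tang(ccw+) -2.8 rad -1.4 z 4.1 op 0.221
cmd [562.3 -80.5] th 93.7
[-1, -0.03, -0.32, 0, 0, -1, -0.08, -0.64, 0, 0, -1, -0.08, -0.64, 0, 0, -1, -0.08, -0.64, 0, 0]
```

```bash
python3 arc.py 4 2 2
```

```text
t 12.65 pos [562.5 -80.5 176.5] th 93.5 deg rad 61.57 | F on tool: tang(ccw+) -2.8 rad -1.4 z 4.1 op 0.221
cmd [562.3 -80.5] th 93.7
[-1, -0.02, -0.21, 0, 0, -1, -0.05, -0.43, 0, 0, -1, -0.05, -0.43, 0, 0, -1, -0.05, -0.43, 0, 0]
```

Emit:
move_arm --targets '[-1,-0.02,-0.21,0,0,-1,-0.05,-0.43,0,0,-1,-0.05,-0.43,0,0,-1,-0.05,-0.43,0,0]'

```text
clock: 13.05
eef_pos: [559.0, -81.0, 176.7]
tcp_rot: [3.139, -0.0, 1.571]
contact_force: [6.3, -0.8, 4.3]
opening: 0.218
```

```bash
bash go.sh 4 2 2
```

```text
t 13.05 pos [559.  -81.  176.7] th 96.8 deg rad 61.46 | F on tool: tang(ccw+) -6.2 rad -1.5 z 4.3 op 0.218
cmd [558. -81.] th 97.7
[-1, -0.03, -0.21, 0, 0, -1, -0.07, -0.42, 0, 0, -1, -0.07, -0.42, 0, 0, -1, -0.07, -0.42, 0, 0]
```

Emit:
move_arm --targets '[-1,-0.03,-0.21,0,0,-1,-0.07,-0.42,0,0,-1,-0.07,-0.42,0,0,-1,-0.07,-0.42,0,0]'

```text
clock: 13.45
eef_pos: [555.6, -81.6, 176.9]
tcp_rot: [3.137, -0.0, 1.57]
contact_force: [9.1, -0.0, 2.4]
opening: 0.22
```

```bash
bash go.sh 4 2 2
```

```text
t 13.45 pos [555.6 -81.6 176.9] th 100.1 deg rad 61.38 | F on tool: tang(ccw+) -8.9 rad -1.6 z 2.4 op 0.220
cmd [553.8 -81.7] th 101.7
[-1, -0.05, -0.21, 0, 0, -1, -0.1, -0.42, 0, 0, -1, -0.1, -0.42, 0, 0, -1, -0.1, -0.42, 0, 0]
```

Emit:
move_arm --targets '[-1,-0.05,-0.21,0,0,-1,-0.1,-0.42,0,0,-1,-0.1,-0.42,0,0,-1,-0.1,-0.42,0,0]'

```text
clock: 13.85
eef_pos: [551.5, -82.4, 176.9]
tcp_rot: [3.137, -0.001, 1.57]
contact_force: [9.7, 1.1, 3.0]
opening: 0.218
```

```bash
bash go.sh 4 2 2
```

```text
t 13.85 pos [551.5 -82.4 176.9] th 104.0 deg rad 61.39 | F on tool: tang(ccw+) -9.7 rad -1.2 z 3.0 op 0.218
cmd [549.6 -82.7] th 105.7
[-1, -0.06, -0.21, 0, 0, -1, -0.13, -0.41, 0, 0, -1, -0.13, -0.41, 0, 0, -1, -0.13, -0.41, 0, 0]
```

```bash
python3 arc.py 54.3 9 1
```

```text
t 13.85 pos [551.5 -82.4 176.9] th 104.0 deg rad 61.39 | F on tool: tang(ccw+) -9.7 rad -1.2 z 3.0 op 0.218
cmd [549.6 -82.7] th 105.7
[-1, -0.21, -0.61, 0, 0, -1, -0.48, -1.2, 0, 0, -1, -0.81, -1.76, 0, 0, -1, -1.2, -2.28, 0, 0, -1, -1.64, -2.75, 0, 0, -1, -2.13, -3.18, 0, 0, -1, -2.66, -3.55, 0, 0, -1, -3.23, -3.87, 0, 0, -1, -3.83, -4.12, 0, 0, -1, -3.83, -4.12, 0, 0]
```

Emit:
move_arm --targets '[-1,-0.21,-0.61,0,0,-1,-0.48,-1.2,0,0,-1,-0.81,-1.76,0,0,-1,-1.2,-2.28,0,0,-1,-1.64,-2.75,0,0,-1,-2.13,-3.18,0,0,-1,-2.66,-3.55,0,0,-1,-3.23,-3.87,0,0,-1,-3.83,-4.12,0,0,-1,-3.83,-4.12,0,0]'

```text
clock: 14.85
eef_pos: [508.2, -119.3, 176.6]
tcp_rot: [3.141, -0.004, 1.569]
contact_force: [2.4, 9.5, 9.4]
opening: 0.22
```

```bash
bash go.sh 60 9 1
```

```text
t 14.85 pos [ 508.2 -119.3  176.6] th 158.6 deg rad 62.38 | F on tool: tang(ccw+) -9.7 rad 1.2 z 9.4 op 0.220
cmd [ 508.4 -121. ] th 160.1
[-1, -0.69, -0.21, 0, 0, -1, -1.39, -0.33, 0, 0, -1, -2.11, -0.37, 0, 0, -1, -2.82, -0.33, 0, 0, -1, -3.53, -0.2, 0, 0, -1, -4.21, 0.0, 0, 0, -1, -4.87, 0.29, 0, 0, -1, -5.49, 0.65, 0, 0, -1, -6.06, 1.08, 0, 0, -1, -6.06, 1.08, 0, 0]
```

Emit:
move_arm --targets '[-1,-0.69,-0.21,0,0,-1,-1.39,-0.33,0,0,-1,-2.11,-0.37,0,0,-1,-2.82,-0.33,0,0,-1,-3.53,-0.2,0,0,-1,-4.21,0.0,0,0,-1,-4.87,0.29,0,0,-1,-5.49,0.65,0,0,-1,-6.06,1.08,0,0,-1,-6.06,1.08,0,0]'

```text
clock: 15.85
eef_pos: [515.6, -180.4, 175.9]
tcp_rot: [-3.134, -0.004, 1.57]
contact_force: [-11.9, 3.3, 17.6]
opening: 0.213
```

```bash
bash go.sh 60 9 1
```

```text
t 15.85 pos [ 515.6 -180.4  175.9] th -142.9 deg rad 63.62 | F on tool: tang(ccw+) -9.8 rad 7.5 z 17.6 op 0.213
cmd [ 519.2 -181.6] th -139.9
[-1, -0.52, 0.49, 0, 0, -1, -0.98, 1.04, 0, 0, -1, -1.38, 1.64, 0, 0, -1, -1.7, 2.28, 0, 0, -1, -1.94, 2.95, 0, 0, -1, -2.11, 3.65, 0, 0, -1, -2.19, 4.36, 0, 0, -1, -2.19, 5.07, 0, 0, -1, -2.11, 5.79, 0, 0, -1, -2.11, 5.79, 0, 0]
```

Run:
```python
import json,numpy as np
from scipy.optimize import least_squares
L=np.array(json.load(open('st.json.new'))['log'])[:,1:3];print(len(L))
f=least_squares(lambda q:np.hypot(L[:,0]-q[0],L[:,1]-q[1])-q[2],[566.3,-142,62]);print(f.x,np.abs(f.fun).max())
C=f.x[:2]
for th in (L[10],L[-6],L[-5],L[-1]): d=th-C;print(np.degrees(np.arctan2(d[1],d[0])))
f=least_squares(lambda q:np.hypot(L[:,0]-q[0],L[:,1]-q[1])-62,[566.3,-142]);print(f.x,f.fun)
```

```text
24
[ 565.90782671 -142.90721276   62.51285976] 0.3450656146825395
20.74396279912149
93.11116309266338
96.3633421963961
-143.35004924865456
[ 565.96553769 -142.36887392] [-1.61365718e-01  1.12217159e-01  3.20615880e-01  2.48939692e-01
  2.00805760e-01  1.79540586e-01  1.63261242e-01  1.35699589e-01
  1.01778208e-01  1.38978210e-01  6.31113191e-02  1.91208769e-02
  2.11134896e-02  7.79058460e-04  5.39693332e-02  7.01818214e-02
  1.67501515e-01  3.99689855e-02 -7.66259988e-02 -2.07581055e-01
 -3.18021930e-01 -3.32830783e-01  2.05752457e-01  1.13045275e+00]
```

```bash
sed -i 's/^C=.*/C=np.array([565.9,-142.8]);R=62.3/' arc.py; python3 arc.py 60 9 1
```

```text
t 15.85 pos [ 515.6 -180.4  175.9] th -143.3 deg rad 62.82 | F on tool: tang(ccw+) -9.7 rad 7.5 z 17.6 op 0.213
cmd [ 519.2 -181.6] th -140.3
[-1, -0.63, 0.37, 0, 0, -1, -1.1, 0.93, 0, 0, -1, -1.5, 1.53, 0, 0, -1, -1.83, 2.17, 0, 0, -1, -2.08, 2.85, 0, 0, -1, -2.25, 3.56, 0, 0, -1, -2.34, 4.28, 0, 0, -1, -2.34, 5.0, 0, 0, -1, -2.26, 5.72, 0, 0, -1, -2.26, 5.72, 0, 0]
```

Emit:
move_arm --targets '[-1,-0.63,0.37,0,0,-1,-1.1,0.93,0,0,-1,-1.5,1.53,0,0,-1,-1.83,2.17,0,0,-1,-2.08,2.85,0,0,-1,-2.25,3.56,0,0,-1,-2.34,4.28,0,0,-1,-2.34,5.0,0,0,-1,-2.26,5.72,0,0,-1,-2.26,5.72,0,0]'

```text
clock: 16.85
eef_pos: [573.6, -205.4, 175.9]
tcp_rot: [-3.135, 0.001, 1.571]
contact_force: [-8.2, -9.0, 11.2]
opening: 0.222
```

```bash
bash go.sh 60 9 1
```

```text
t 16.85 pos [ 573.6 -205.4  175.9] th -83.0 deg rad 63.03 | F on tool: tang(ccw+) -9.2 rad 8.0 z 11.2 op 0.222
cmd [ 576.4 -204.2] th -80.3
[-1, 0.16, 0.71, 0, 0, -1, 0.41, 1.39, 0, 0, -1, 0.73, 2.04, 0, 0, -1, 1.12, 2.64, 0, 0, -1, 1.59, 3.2, 0, 0, -1, 2.11, 3.7, 0, 0, -1, 2.69, 4.14, 0, 0, -1, 3.32, 4.5, 0, 0, -1, 3.98, 4.79, 0, 0, -1, 3.98, 4.79, 0, 0]
```

Emit:
move_arm --targets '[-1,0.16,0.71,0,0,-1,0.41,1.39,0,0,-1,0.73,2.04,0,0,-1,1.12,2.64,0,0,-1,1.59,3.2,0,0,-1,2.11,3.7,0,0,-1,2.69,4.14,0,0,-1,3.32,4.5,0,0,-1,3.98,4.79,0,0,-1,3.98,4.79,0,0]'

```text
clock: 17.85
eef_pos: [623.7, -166.0, 176.5]
tcp_rot: [-3.141, 0.003, 1.571]
contact_force: [-0.5, -10.7, 6.7]
opening: 0.218
```

```bash
bash go.sh 60 9 1
```

```text
t 17.85 pos [ 623.7 -166.   176.5] th -21.9 deg rad 62.32 | F on tool: tang(ccw+) -10.2 rad 3.5 z 6.7 op 0.218
cmd [ 624.3 -164.4] th -20.3
[-1, 0.69, 0.21, 0, 0, -1, 1.4, 0.34, 0, 0, -1, 2.13, 0.39, 0, 0, -1, 2.85, 0.35, 0, 0, -1, 3.57, 0.23, 0, 0, -1, 4.26, 0.03, 0, 0, -1, 4.93, -0.26, 0, 0, -1, 5.56, -0.62, 0, 0, -1, 6.14, -1.05, 0, 0, -1, 6.14, -1.05, 0, 0]
```

Emit:
move_arm --targets '[-1,0.69,0.21,0,0,-1,1.4,0.34,0,0,-1,2.13,0.39,0,0,-1,2.85,0.35,0,0,-1,3.57,0.23,0,0,-1,4.26,0.03,0,0,-1,4.93,-0.26,0,0,-1,5.56,-0.62,0,0,-1,6.14,-1.05,0,0,-1,6.14,-1.05,0,0]'

```text
clock: 18.85
eef_pos: [614.6, -103.9, 176.7]
tcp_rot: [3.139, 0.002, 1.571]
contact_force: [6.5, -7.8, 3.3]
opening: 0.217
```

```bash
bash go.sh 40 7 1
```

```text
t 18.85 pos [ 614.6 -103.9  176.7] th 38.6 deg rad 62.29 | F on tool: tang(ccw+) -10.1 rad 0.2 z 3.3 op 0.217
cmd [ 613.8 -103. ] th 39.7
[-1, 0.46, -0.42, 0, 0, -1, 0.87, -0.88, 0, 0, -1, 1.24, -1.38, 0, 0, -1, 1.55, -1.92, 0, 0, -1, 1.81, -2.49, 0, 0, -1, 2.01, -3.07, 0, 0, -1, 2.15, -3.68, 0, 0, -1, 2.15, -3.68, 0, 0]
```

Emit:
move_arm --targets '[-1,0.46,-0.42,0,0,-1,0.87,-0.88,0,0,-1,1.24,-1.38,0,0,-1,1.55,-1.92,0,0,-1,1.81,-2.49,0,0,-1,2.01,-3.07,0,0,-1,2.15,-3.68,0,0,-1,2.15,-3.68,0,0]'

```text
clock: 19.65
eef_pos: [578.4, -81.7, 176.8]
tcp_rot: [3.137, 0.0, 1.571]
contact_force: [9.9, -3.3, 1.6]
opening: 0.223
```

```bash
bash go.sh 19.5 5 4
```

```text
t 19.65 pos [578.4 -81.7 176.8] th 78.4 deg rad 62.37 | F on tool: tang(ccw+) -10.3 rad -1.2 z 1.6 op 0.223
cmd [577.  -81.5] th 79.7
[-1, 0.06, -0.42, 0, 0, -1, 0.09, -0.84, 0, 0, -1, 0.1, -1.27, 0, 0, -1, 0.07, -1.69, 0, 0, -1, 0.02, -2.11, 0, 0, -1, 0.02, -2.11, 0, 0, -1, 0.02, -2.11, 0, 0, -1, 0.02, -2.11, 0, 0, -1, 0.02, -2.11, 0, 0]
```

Emit:
move_arm --targets '[-1,0.06,-0.42,0,0,-1,0.09,-0.84,0,0,-1,0.1,-1.27,0,0,-1,0.07,-1.69,0,0,-1,0.02,-2.11,0,0,-1,0.02,-2.11,0,0,-1,0.02,-2.11,0,0,-1,0.02,-2.11,0,0,-1,0.02,-2.11,0,0]'

```text
clock: 20.55
eef_pos: [557.6, -80.9, 176.7]
tcp_rot: [3.137, -0.001, 1.57]
contact_force: [9.5, -0.2, 2.3]
opening: 0.22
```

```bash
bash go.sh -2 2 1
```

```text
t 20.55 pos [557.6 -80.9 176.7] th 97.6 deg rad 62.41 | F on tool: tang(ccw+) -9.4 rad -1.4 z 2.3 op 0.220
cmd [555.9 -81.3] th 99.2
[-1, 0.02, 0.11, 0, 0, -1, 0.03, 0.22, 0, 0, -1, 0.03, 0.22, 0, 0]
```

```bash
python3 arc.py -12 3 2
```

```text
t 20.55 pos [557.6 -80.9 176.7] th 97.6 deg rad 62.41 | F on tool: tang(ccw+) -9.4 rad -1.4 z 2.3 op 0.220
cmd [555.9 -81.3] th 99.2
[-1, 0.05, 0.43, 0, 0, -1, 0.08, 0.87, 0, 0, -1, 0.07, 1.3, 0, 0, -1, 0.07, 1.3, 0, 0, -1, 0.07, 1.3, 0, 0]
```

Emit:
move_arm --targets '[-1,0.05,0.43,0,0,-1,0.08,0.87,0,0,-1,0.07,1.3,0,0,-1,0.07,1.3,0,0,-1,0.07,1.3,0,0]'

```text
clock: 21.05
eef_pos: [568.1, -80.2, 176.2]
tcp_rot: [-3.14, -0.001, 1.571]
contact_force: [0.8, 1.0, 7.6]
opening: 0.217
```

```bash
bash go.sh 0 1 1
```

```text
t 21.05 pos [568.1 -80.2 176.2] th 87.9 deg rad 62.65 | F on tool: tang(ccw+) -0.7 rad 1.1 z 7.6 op 0.217
cmd [568.9 -80.6] th 87.2
[-1, 0.0, 0.0, 0, 0, -1, 0.0, 0.0, 0, 0]
```

Unloaded, in the free play. Now I open the fingers and lift.

Emit:
move_arm --targets '[1,0,0,0,0,1,0,0,0,0,1,0,0,0,0,1,0,0,0,0,1,0,0,0,0,1,0,0,0,0,1,0,0,0,0,1,0,0,0,0]'

```text
clock: 21.85
eef_pos: [568.7, -80.8, 176.3]
tcp_rot: [-3.142, -0.0, 1.571]
contact_force: [0.2, 0.5, 0.3]
opening: 1.002
```

Emit:
move_arm --targets '[1,0,0,-2,0,1,0,0,-5,0,1,0,0,-9,0,1,0,0,-13,0,1,0,0,-16,0,1,0,0,-16,0,1,0,0,-16,0,1,0,0,-16,0]'

```text
clock: 22.65
eef_pos: [568.0, -80.6, 334.9]
tcp_rot: [-3.14, -0.0, 1.571]
contact_force: [0.2, 0.6, -0.2]
opening: 1.004
```

Run:
```python
from h import *
f=shot('wrist','w3.png');s=r.sense();print(s['eef_pos'],s['contact_force'],s['opening'])
for t in ['handle_mid','stem_tip','can_grease','tape_roll']:
    print(t,[(np.round(x['position'],1),round(x['conf'],2)) for x in r.mark_of(f,t)[:1]])
```

```text
[567.91116058 -80.65516489 334.6812918 ] [ 0.21000984 -0.01870742 -0.19526378] 0.9986183479698915
handle_mid [(array([565.1, -78.4, 189.6]), 0.66)]
stem_tip [(array([ 562.5, -139.2,  157.2]), 0.61)]
can_grease [(array([ 692.6, -114.4,    2.3]), 0.7)]
tape_roll [(array([689.9,  29.9,   3.9]), 0.83)]
```

View pics/w3.png

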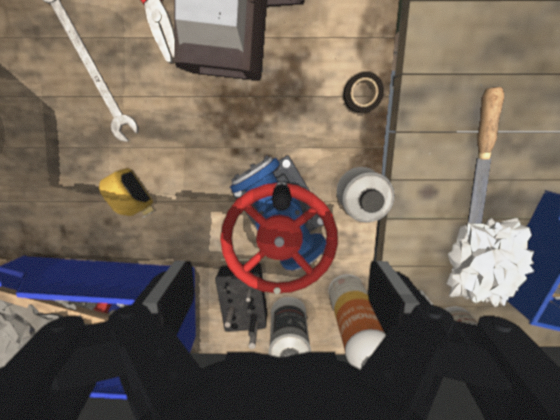

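The wheel is free: the handle is at pixel (282,197) and the hub at (279,242), with the open fingers well clear. The can (368,195) and tape (363,92) haven't moved.

```bash
python3 -c "
from rig import r
print(r.sign_off())"
```

```text
the job is handed in; nothing more can be done
None
```

I closed the valve on its seat, opened it by an estimated one full turn of the stem, let go of the wheel and handed the job in. It took about 23 s of the 72 s allowed.

- **Closing:** The handle needed about 8.5–9.5 N while driving. The seat showed as a force rise near 23° on the circle, measured from the x axis and anticlockwise positive. I held it at 17.8 N, inside the 16–20 N for a firm closing.
- **Opening:** I took up about 70° of free play, and contact began near 92°. The force rose gradually and levelled off near 9.5 N at about 100°, which I took as the bite. I then drove on at a steady 9–10 N to about 2° short of a full turn from that point.
- **Release:** I backed off about 10° into the free play, opened the fingers and lifted clear.
- **Last checks:** The force on the tool was about zero and the gripper was fully open, 160 mm above where it gripped. In the last wrist picture, the can and tape were within about 4 mm of where they started. The pliers were only partly in that picture and I did not re-measure them, but the arm never came near them in the valve work.
- **Remaining uncertainty:** I could not measure the stem height directly. The camera network gave 157.2 mm for the stem tip, below the 161 mm expected. It is only good to about 4 mm, so that reading does not settle the height. The one-turn figure rests on the handle angle and force, and the gradual bite leaves about 8° of doubt (0.07 mm of stem), within the 0.19 mm tolerance.

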